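# Release the sample tray of a coater's loader with the release pin

## Robot

A 6-joint arm with a two-finger parallel gripper is mounted at the origin on the work surface. World frame = base frame: x ahead of the robot, y to its left, z up, the work surface at z = 0. Lengths are in m, angles in rad, forces in N, time in s.
With the tool pointing down it reaches from about 0.325 to 0.85 m from the base axis. Payload 15.5 kg.
Tool frame: the origin (TCP) lies at the very end of the fingers, on their centre line; the grasp point (between the pads) lies 19 mm behind it; x points along the fingers, z is the direction in which the jaws open and shut, and the axes are right-handed (so a half turn about x gives the same grasp; the last joint's range is limited). The gripper opens to 91 mm and grips with 3 to 60 N. Pads are 32 mm wide; open, the fingers measure 118 mm over their backs; the gripper's body (76 mm by 178 mm) begins 60 mm behind the grasp point.
Start: joints at [1.048, 0.494, 1.345, -0, 1.302, -0.096], TCP at [0.259, 0.569, 0.214] pointing down, gripper open.
Joint ranges: [-2.91, 2.91], [-0.82, 2.16], [0.22, 2.67], [-1.22, 4.37], [0.12, 2.79], [-3.08, 3.08]. Speed limits (rad/s): [1.89, 1.89, 2.57, 3.01, 3.01, 3.01].

## Interface

Orientations are given as [roll, pitch, yaw] about the fixed x, y, z axes, in that order (R = Rz(yaw) Ry(pitch) Rx(roll)).
In Python, from cell import manip gives the robot as it stands.
- The arm moves only by the tool servo_tool, never from a script. Its argument "commands" is a list of rows, each a list of 7 numbers: the shift along the tool's x, y, z each as a share of 0.025 m, from -1 to 1, then the turn, a rotation vector about the tool's x, y, z each as a share of 180 degrees, from -1 to 1, then the gripper's target within -1 to 1 (shut at 1, half-way at 0, fully open at -1). In form: [[x, y, z, ax, ay, az, jaw], ...]. A call has 1 to 12 rows; each row shifts and turns the pose as measured when the row begins, along the tool's axes as they then stand; what a row does not reach is not made up. A row lasts 1/8 s, in which the tool goes at most 62.5 mm and 10.7 degrees, less where a joint would pass 70% of its speed; a pose out of reach is approached as far as the arm can. A call with a number of a shift or a turn outside -1 to 1 is refused whole. A call with a gripper value outside its range is refused whole. The fingers move at their own pace and stop on an object; the grip force is fixed at half the most. Time passes only in rows, so rows that do not move let the fingers close. It gives the time, the measured TCP pose, the force and the opening at its end, in the units of the state.
- manip.state(): the state, without advancing time (a new reading comes with each control period).
- manip.read_camera(name): name is "scene" or "top" or "wrist"; returns the picture (480x640x3 uint8, red, green, blue); there is no depth.
- manip.camera_model(name): a dict with "intrinsics" (3x3 intrinsics, pixels), "k1" (the pictures are not rectified: a ray, as slopes to the right and down, at radius r is drawn at 1 + k1 r^2 times it, then the intrinsics apply), "T" (4x4, takes a point from camera to world coordinates). Camera axes: x right, y up, looking along -z (the intrinsics and any distortion apply to the point x, -y, -z); pixel columns grow to the right and rows downward; lengths in m; the calibration is good to about 2 mm. A picture is of the moment at which its call begins: read the wrist's pose just before it. camera_model takes no time and is no camera call; for the wrist camera it gives the pose at the moment of the call.
- manip.close_job(): hands the job in, once; it reports no verdict.
Trained networks look in the newest picture that a camera, given by its name, has taken for a name from the list of things; names that differ only in an ending like _2 or _b are one class to them, and where a whole thing is asked for, a point or a joint stands for the part that bears it (a point fixed in the world has none). Each returns a list of dicts, best first, with "confidence" (0 to 1); they miss things now and then, are a little off and sometimes report something else, mostly with a low value. They report only what shows in the picture. A call takes as long as a camera call. They do not tell look-alikes from the thing itself.
- manip.masks_of(camera, name): "pixels" (480x640 bool, what is visible of it).
- manip.place_of(camera, name): "xyz" ([x, y, z] in m, in world coordinates, good to about 4 mm: a listed point, or the origin of a listed thing).
The state is a dict: "clock": time; "joint_pos": joint angles; "joint_velocities": joint speeds; "joint_efforts": joint torques, N m; "ee_pos": TCP position; "tcp_rot": TCP orientation; "wrist_force": force on the tool from outside, world axes, zero at the start; "moment": the same for the moment, N m; "gripper_width": finger opening in m.
Only numpy, scipy, OpenCV 4.12 (cv2) and the standard library are available. Lean on these libraries where they do the work, as an engineer would, in place of code of your own. Each camera call takes 0.05 s, during which the arm holds its last target.

## Task

Take the release pin (the tool with the plain straight round handle) from the tool stand, push it straight down through the round hole in the top of the sample loader until the hidden catch lets go and the tray springs out at the front. Then put the pin back upright in the hole of the stand that it came from and let go of it.

Things in the scene. Friction and masses are not known exactly. Their poses are not given: they have to be found in the camera images.
- pin_handle (a point): Release pin, 0.14 kg, loose, hanging by its flange in one of the stand's 3 holes. Plain round handle 26 mm wide, 64 tall, dark rings; flange 52 wide, 5 thick; thin shank 9 wide, 60 long below flange. Point: handle centre, 37 mm above flange underside, 97 above tip; z up. Two other tools in the stand (ball knob, T-bar along stand x) have shorter shanks, no use; none taller.
- release_hole (a point): Centre of the mouth of the round hole, 30 mm wide, in the cream top (85 mm up) of the fixed loader, 220 deep (x) by 240 (y). x to its back, z up; loader centre 30 mm to -x, 50 to -y. Hidden catch pad 44 mm below mouth: 3 N, lets go 7 mm further at 4.5 N; springs back. Pin's flange on the top is a safe stop (6 N). Square hole 95 mm to -y is blind; small loose items beyond, up to 60 tall.
- tray (a joint): How far the aluminium tray is out of the loader's front (its -x side, in line with the round hole), in m: 0 shut, held by the catch; 0.05 fully out. A spring drives it out in about half a second once the catch lets go, and it stays out.
- stand_top (a point): Fixed dark metal tool stand, a bridge 75 mm (x) by 225 (y), 6 mm plate, upper face 85 mm above the table, open below. Point: middle of the upper face, centre of the middle hole; z up. Three round holes 30 mm wide, 70 mm apart in a row along its y, one tool in each. Room for fingers is at a handle's two sides along the stand's x.
Not all that is in view belongs to the job. Leave any purple look-alike of the part that bears pin_handle alone.

How it is judged:
On the way:
1. the tray has sprung out while the pin's shank stands in the round hole (within 15 mm of its centre, tip at least 22 mm below the mouth) (value of joint tray above 0.035 m and horizontal distance between pin_handle and release_hole below 0.015 m and z of pin_handle in the frame of release_hole below 0.075 m), for 0.1 s.
At the end, for the whole second after the job is handed in: The tray is out by more than 35 mm and the pin hangs upright (within 10 degrees) in the hole of the stand it came from, its handle's centre within 25 mm of where it started (value of joint tray above 0.035 m and distance of pin_handle from where it was at the start of the episode below 0.025 m and angle between pin_handle's own z axis and vertical below 0.17 rad); the robot touches nothing.
It also fails if it takes over 50 s, if anything falls off the work surface, if the arm or the gripper's body presses on something with over 40 N, if the wrist force passes 120 N, or if a joint passes its speed limit or range.

## Working session

There is one attempt and no reset: what is moved stays moved. The work goes in short steps, Python scripts to look and compute and a tool call to move; the robot and the scene stay as the last step left them, time stands still between calls to the robot, and variables do not carry over. Pictures are saved under pics/ and viewed, and the job is handed in when it is done.

Besides the shell and the picture viewer there is one more tool, called after ">>>" as name(argument=value, ...), one argument or row to a line, values as JSON. servo_tool: Moves the arm, as the interface text tells. Its arguments: {"type":"object","properties":{"commands":{"type":"array"}},"required":["commands"]}

```bash
mkdir -p pics; ls; python3 - <<'E'
from cell import manip
import cv2
s=manip.state(); print(s)
for c in ["scene","top","wrist"]:
    im=manip.read_camera(c); cv2.imwrite(f"pics/{c}0.png",im[:,:,::-1])
    for n in ["pin_handle","release_hole","tray","stand_top"]:
        print(c,n,[(p["confidence"],p["xyz"]) for p in manip.place_of(c,n)])
print(manip.state()["clock"])
E
```

```text
pics
{'clock': 0.0, 'joint_pos': array([ 1.04750554e+00,  4.94175473e-01,  1.34613965e+00, -6.69686625e-06,
        1.30248784e+00, -9.54987019e-02]), 'joint_velocities': array([ 0.00075474,  0.00125521, -0.00072821, -0.00010008,  0.00134465,
       -0.00027247]), 'joint_efforts': array([-1.63239321e-03, -8.78817272e+01, -3.81846642e+01,  7.06215715e-02,
        5.30734530e-02, -1.08202403e-04]), 'ee_pos': array([0.25909624, 0.56834628, 0.21334017]), 'tcp_rot': array([ 3.05142733,  1.569586  , -2.08875196]), 'wrist_force': array([-0.06723148, -0.31925452, -0.17501149]), 'moment': array([-0.00176993,  0.0072088 , -0.07388139]), 'gripper_width': 0.09146190103512049}
scene pin_handle [(0.9, [0.6202, 0.2103, 0.1]), (0.88, [0.5, 0.0736, 0.0984]), (0.64, [0.388, 0.2147, 0.0963]), (0.64, [0.625, -0.0712, 0.0851]), (0.55, [0.5042, 0.181, 0.1228])]
scene release_hole [(0.76, [0.6203, -0.0736, 0.0856])]Traceback (most recent call last):
  File "<stdin>", line 7, in <module>
ValueError: it knows: pin_handle, release_hole, stand_top
```

```bash
python3 - <<'E'
from cell import manip
import cv2
print(manip.state()["clock"])
for c in ["top","scene"]:
    im=manip.read_camera(c); cv2.imwrite(f"pics/{c}0.png",im[:,:,::-1])
    for n in ["pin_handle","release_hole","stand_top"]:
        print(c,n,[(p["confidence"],p["xyz"]) for p in manip.place_of(c,n)])
im=manip.read_camera("wrist"); cv2.imwrite(f"pics/wrist0.png",im[:,:,::-1])
print(manip.state()["clock"])
E
```

```text
0.15
top pin_handle [(0.92, [0.3906, 0.2101, 0.0973]), (0.84, [0.5068, 0.1794, 0.1204]), (0.76, [0.6273, 0.2108, 0.0947]), (0.59, [0.4997, 0.0768, 0.0946]), (0.54, [0.5003, 0.2499, 0.0863])]
top release_hole [(0.7, [0.6239, -0.077, 0.0835])]
top stand_top [(0.9, [0.4982, 0.2485, 0.0875])]
scene pin_handle [(0.94, [0.6191, 0.2097, 0.098]), (0.81, [0.5033, 0.1854, 0.1218]), (0.73, [0.3862, 0.2126, 0.0975]), (0.72, [0.5017, 0.0786, 0.0982])]
scene release_hole [(0.82, [0.6245, -0.075, 0.0857])]
scene stand_top [(0.65, [0.4973, 0.2492, 0.0816])]
0.6
```

View pics/scene0.png

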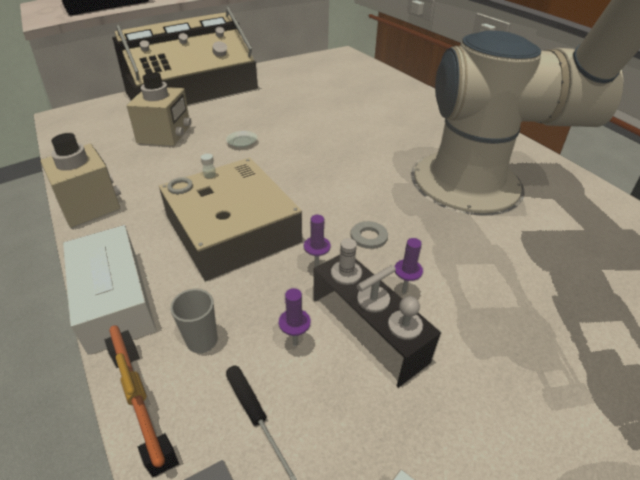

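View pics/top0.png

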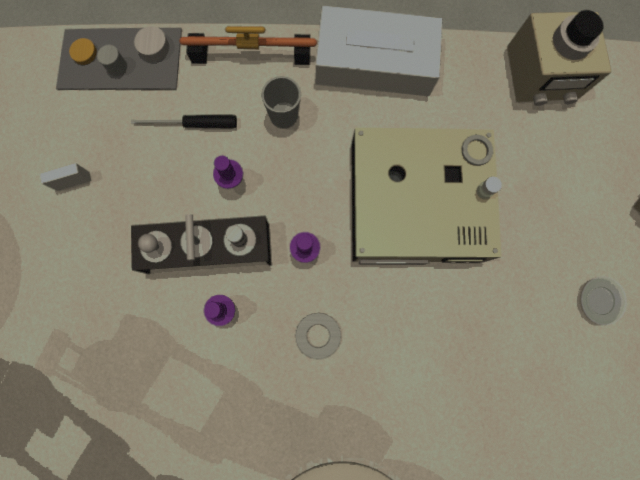

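View pics/wrist0.png

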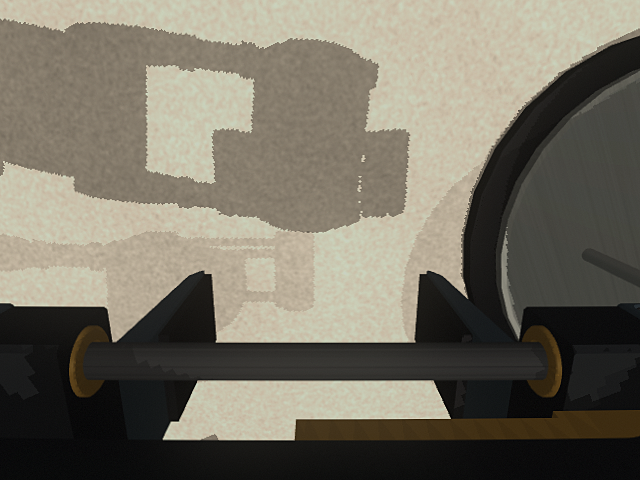

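```bash
cat > h.py <<'E'
from cell import manip
import numpy as np, cv2
from scipy.spatial.transform import Rotation as R
def ray(cam,uv,m=None):
    m=m or manip.camera_model(cam); K=np.array(m["intrinsics"]); T=np.array(m["T"])
    p=cv2.undistortPoints(np.array([[uv]],float),K,np.array([m["k1"],0,0,0,0.]))[0,0]
    return T[:3,3], T[:3,:3]@np.array([p[0],-p[1],-1.])
def onz(cam,uv,z):
    o,d=ray(cam,uv); return o+d*(z-o[2])/d[2]
def proj(cam,P):
    m=manip.camera_model(cam); K=np.array(m["intrinsics"]); T=np.array(m["T"])
    q=T[:3,:3].T@(np.array(P)-T[:3,3]); q=np.array([[q[0],-q[1],-q[2]]])
    return cv2.projectPoints(q,np.zeros(3),np.zeros(3),K,np.array([m["k1"],0,0,0,0.]))[0][0,0]
def pose():
    s=manip.state(); return np.array(s["ee_pos"]),R.from_euler('xyz',s["tcp_rot"])
E
python3 - <<'E'
from h import *
for c in ["top","scene"]:
    im=cv2.imread(f"pics/{c}0.png")
    for n,P in [("hole",(.6242,-.0755,.085)),("pin",(.505,.182,.122))]:
        u,v=proj(c,P).astype(int); print(c,n,u,v)
        a=im[v-50:v+50,u-66:u+67]; cv2.imwrite(f"pics/{c}_{n}.png",cv2.resize(a,None,fx=6,fy=6,interpolation=cv2.INTER_CUBIC))
    print(manip.camera_model(c)["T"][:3,3])
for uv in [(132,226),(267,217),(270,262),(135,271)]: print(onz("top",uv,.085).round(4))
p,r=pose(); print(p,r.as_matrix().round(3))
a=[cv2.imread(f"pics/{c}_{n}.png")[::2,::2] for c in ["top","scene"] for n in ["hole","pin"]]
cv2.imwrite("pics/mont.png",np.vstack([np.hstack(a[:2]),np.hstack(a[2:])]))
E
```

```text
top hole 397 172
top pin 237 236
[0.38930499 0.06469571 0.90617694]
scene hole 222 214
scene pin 347 257
[0.82389199 0.59968189 0.6239224 ]
[0.5234 0.3649 0.085 ]
[0.5437 0.14   0.085 ]
[0.4694 0.1324 0.085 ]
[0.4487 0.3541 0.085 ]
[0.25928398 0.56869863 0.21393232] [[ 0.    -0.91   0.415]
 [ 0.     0.415  0.91 ]
 [-1.    -0.     0.   ]]
```

View pics/mont.png

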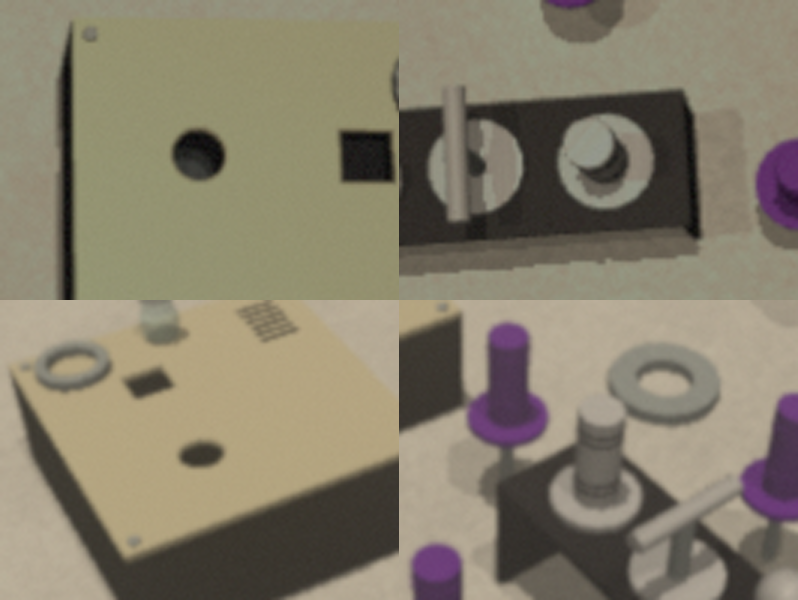

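```bash
python3 - <<'E'
from h import *
for c,uv,z in [("top",(235.3,234.3),.154),("top",(239.7,239.7),.09),("top",(397,173.7),.085),("scene",(223,215.3),.085),("scene",(348.7,244.3),.154),("scene",(346.7,272.3),.09)]:
    print(c,z,onz(c,uv,z).round(4))
# move calc: jaw along stand x: stand y dir
d=np.array([.5437-.5234,.14-.3649]); e=np.array([.4694-.4487,.1324-.3541]); y=-(d/np.linalg.norm(d)+e/np.linalg.norm(e))
yaw=np.arctan2(-y[0],y[1]); print("stand yaw",np.degrees(yaw))
p,r=pose(); z=r.as_matrix()[:,2]; print("jaw ang",np.degrees(np.arctan2(z[1],z[0])), manip.state()["joint_pos"])
E
```

```text
top 0.154 [0.5032 0.1804 0.154 ]
top 0.09 [0.5041 0.1827 0.09  ]
top 0.085 [ 0.6227 -0.0748  0.085 ]
scene 0.085 [ 0.6248 -0.0731  0.085 ]
scene 0.154 [0.5066 0.1843 0.154 ]
scene 0.09 [0.506  0.1842 0.09  ]
stand yaw 5.2459414350296765
jaw ang 65.49047776471049 [ 1.04753030e+00  4.93588201e-01  1.34547049e+00 -1.24074456e-05
  1.30250237e+00 -9.54908766e-02]
```

>>> servo_tool(
  commands=[
    [0, 0, 0, 0.056, 0, 0, -1],
    [0, 0, 0, 0.056, 0, 0, -1],
    [0, 0, 0, 0.056, 0, 0, -1],
    [0, 0, 0, 0.056, 0, 0, -1],
    [0, 0, 0, 0.056, 0, 0, -1],
    [0, 0, 0, 0.056, 0, 0, -1],
  ],
)

```text
clock: 1.35
ee_pos: [0.2593, 0.5687, 0.214]
tcp_rot: [1.226, 1.571, 1.281]
wrist_force: [1.0, -0.2, 0.3]
gripper_width: 0.0912
```

```bash
cat >> h.py <<'E'
def need(P,ang):
    """shift (in 0.025 shares) in tool axes to TCP P, turn left (shares of 180)"""
    p,r=pose(); s=manip.state()
    Rd=np.array([[0,-np.sin(ang),np.cos(ang)],[0,np.cos(ang),np.sin(ang)],[-1,0,0]])
    rv=(r.inv()*R.from_matrix(Rd)).as_rotvec()/np.pi
    print("t",s["clock"],"p",p.round(4),"shift",(r.inv().apply(np.array(P)-p)/.025).round(2),"turn",rv.round(4),"F",s["wrist_force"].round(2),"w",round(s["gripper_width"],4))
E
python3 -c "
from h import *
need([.505,.183,.2],np.radians(5.25))"
```

```text
t 1.35 p [0.2593 0.5687 0.214 ] shift [  0.56 -15.94   8.97] turn [-0.0116  0.     -0.    ] F [ 0.95 -0.15  0.29] w 0.0912
```

>>> servo_tool(
  commands=[
    [0, -1, 0.56, -0.0115, 0, 0, -1],
    [0, -1, 0.56, 0, 0, 0, -1],
    [0, -1, 0.56, 0, 0, 0, -1],
    [0, -1, 0.56, 0, 0, 0, -1],
    [0, -1, 0.56, 0, 0, 0, -1],
    [0, -1, 0.56, 0, 0, 0, -1],
    [0, -1, 0.56, 0, 0, 0, -1],
    [0, -1, 0.56, 0, 0, 0, -1],
    [0, -1, 0.56, 0, 0, 0, -1],
    [0, -1, 0.56, 0, 0, 0, -1],
    [0, -1, 0.56, 0, 0, 0, -1],
    [0, -1, 0.56, 0, 0, 0, -1],
  ],
)

```text
clock: 2.85
ee_pos: [0.4575, 0.277, 0.2146]
tcp_rot: [0.679, 1.568, 0.77]
wrist_force: [-1.0, -0.2, 0.4]
gripper_width: 0.0912
```

```bash
python3 -c "
from h import *
need([.505,.183,.2],np.radians(5.25))"
```

```text
t 2.85 p [0.4575 0.277  0.2146] shift [ 0.58 -3.92  1.55] turn [-0.0003  0.0007 -0.0006] F [-0.97 -0.23  0.43] w 0.0912
```

>>> servo_tool(
  commands=[
    [0, -1, 0.4, 0, 0, 0, -1],
    [0, -1, 0.4, 0, 0, 0, -1],
    [0, -1, 0.4, 0, 0, 0, -1],
    [0, -0.9, 0.35, 0, 0, 0, -1],
    [0, 0, 0, 0, 0, 0, -1],
  ],
)

```text
clock: 3.48
ee_pos: [0.5076, 0.1788, 0.215]
tcp_rot: [0.48, 1.567, 0.569]
wrist_force: [-0.4, 0.7, 0.2]
gripper_width: 0.0912
```

```bash
python3 - <<'E'
from h import *
need([.505,.183,.103],np.radians(5.25))
im=manip.read_camera("wrist")
print(proj("wrist",(.505,.183,.154)),proj("wrist",(.505,.183,.09)))
cv2.imwrite("pics/w1.png",im[:,:,::-1])
im=manip.read_camera("top");cv2.imwrite("pics/t1.png",im[:,:,::-1])
print(manip.place_of("wrist","pin_handle"))
E
```

```text
t 3.475 p [0.5076 0.1788 0.215 ] shift [ 4.48  0.17 -0.1 ] turn [-0.001   0.0011 -0.0006] F [-0.44  0.69  0.22] w 0.0912
[312.26711066 258.20875483] [312.57531225 232.00903923]
[{'xyz': [0.4538, 0.3187, 0.0172], 'confidence': 0.91}, {'xyz': [0.7473, 0.1889, 0.0171], 'confidence': 0.78}, {'xyz': [0.5045, 0.1791, 0.1202], 'confidence': 0.63}, {'xyz': [0.4, 0.1389, 0.0186], 'confidence': 0.59}]
```

View pics/w1.png

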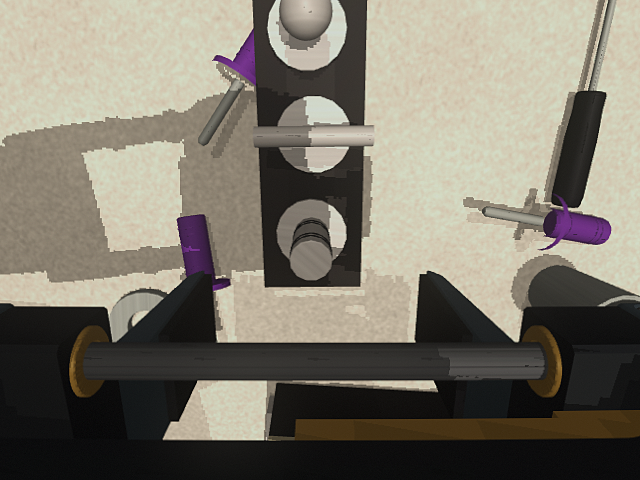

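View pics/t1.png

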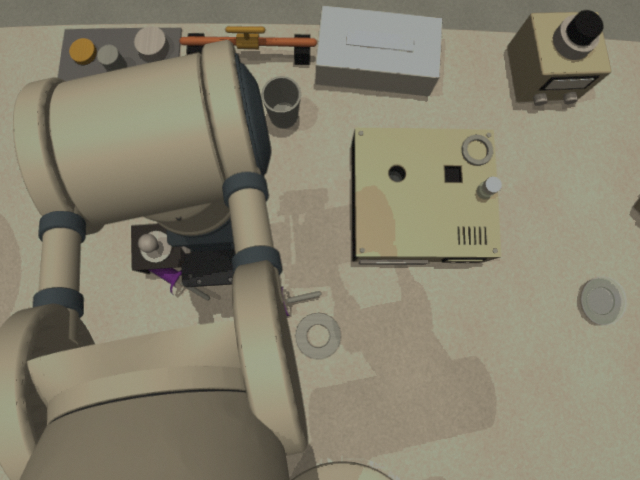

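>>> servo_tool(
  commands=[
    [0.9, 0.17, -0.1, 0, 0, 0, -1],
    [0.9, 0, 0, 0, 0, 0, -1],
    [0.9, 0, 0, 0, 0, 0, -1],
    [0.9, 0, 0, 0, 0, 0, -1],
    [0.9, 0, 0, 0, 0, 0, -1],
    [0, 0, 0, 0, 0, 0, -1],
  ],
)

```text
clock: 4.38
ee_pos: [0.5024, 0.19, 0.1003]
tcp_rot: [0.589, 1.565, 0.685]
wrist_force: [0.2, -0.1, 0.4]
gripper_width: 0.0911
```

```bash
python3 - <<'E'
from h import *
need([.505,.183,.103],np.radians(5.25))
im=manip.read_camera("wrist"); cv2.imwrite("pics/w2.png",im[:,:,::-1])
E
```

```text
t 4.375 p [0.5024 0.19   0.1003] shift [-0.11 -0.29  0.08] turn [ 0.0015  0.0016 -0.0011] F [ 0.23 -0.13  0.44] w 0.0911
```

View pics/w2.png

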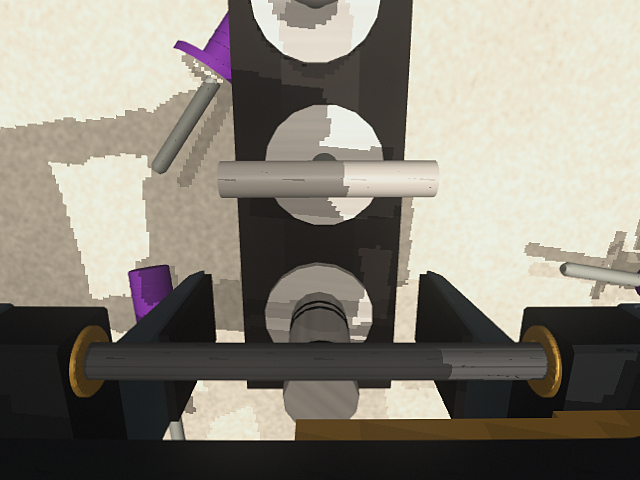

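>>> servo_tool(
  commands=[
    [-0.1, -0.29, 0.08, 0.0015, 0.0016, -0.001, -1],
    [0, 0, 0, 0, 0, 0, -1],
  ],
)

```text
clock: 4.68
ee_pos: [0.5067, 0.1833, 0.1057]
tcp_rot: [0.153, 1.567, 0.245]
wrist_force: [-0.1, 0.1, 0.6]
gripper_width: 0.0911
```

```bash
python3 - <<'E'
from h import *
need([.505,.183,.103],np.radians(5.25))
E
```

```text
t 4.675 p [0.5067 0.1833 0.1057] shift [ 0.11 -0.01 -0.07] turn [ 0.0001  0.0012 -0.0002] F [-0.14  0.08  0.59] w 0.0911
```

>>> servo_tool(
  commands=[
    [0.08, 0, -0.05, 0, 0, 0, -1],
    [0, 0, 0, 0, 0, 0, 1],
    [0, 0, 0, 0, 0, 0, 1],
    [0, 0, 0, 0, 0, 0, 1],
    [0, 0, 0, 0, 0, 0, 1],
    [0, 0, 0, 0, 0, 0, 1],
    [0, 0, 0, 0, 0, 0, 1],
    [0, 0, 0, 0, 0, 0, 1],
  ],
)

```text
clock: 5.68
ee_pos: [0.5057, 0.1832, 0.1045]
tcp_rot: [0.163, 1.566, 0.254]
wrist_force: [-0.5, -0.7, 3.8]
gripper_width: 0.0254
```

```bash
python3 - <<'E'
from h import *
need([.505,.183,.103],np.radians(5.25))
im=manip.read_camera("wrist"); cv2.imwrite("pics/w3.png",im[:,:,::-1])
E
```

```text
t 5.675 p [0.5057 0.1832 0.1045] shift [ 0.06 -0.01 -0.03] turn [ 0.      0.0016 -0.0003] F [-0.5  -0.71  3.76] w 0.0254
```

View pics/w3.png

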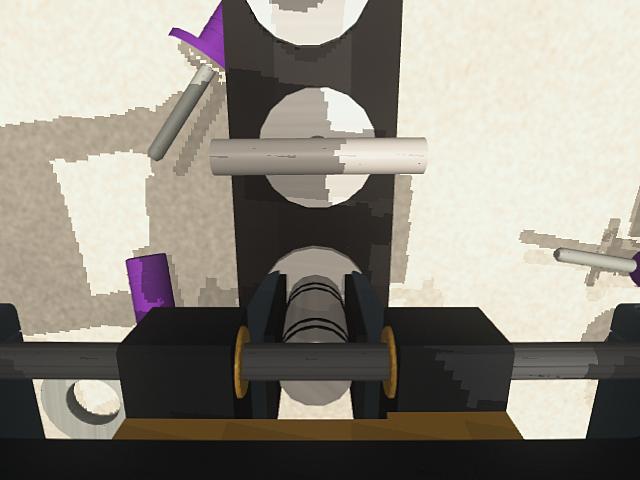

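>>> servo_tool(
  commands=[
    [-0.5, 0, 0, 0, 0, 0, 1],
    [-1, 0, 0, 0, 0, 0, 1],
    [-1, 0, 0, 0, 0, 0, 1],
    [-1, 0, 0, 0, 0, 0, 1],
    [-1, 0, 0, 0, 0, 0, 1],
    [-0.7, 0, 0, 0, 0, 0, 1],
    [0, 0, 0, 0, 0, 0, 1],
  ],
)

```text
clock: 6.6
ee_pos: [0.5049, 0.183, 0.2432]
tcp_rot: [0.154, 1.564, 0.246]
wrist_force: [-0.5, -0.0, -2.1]
gripper_width: 0.0254
```

```bash
python3 - <<'E'
from h import *
need([.624,-.0745,.235],np.radians(5.25))
im=manip.read_camera("scene"); cv2.imwrite("pics/s3.png",im[:,:,::-1])
E
```

```text
t 6.6 p [0.5049 0.183  0.2432] shift [  0.34 -10.69   3.8 ] turn [ 0.      0.0022 -0.0003] F [-0.49 -0.05 -2.14] w 0.0254
```

View pics/s3.png

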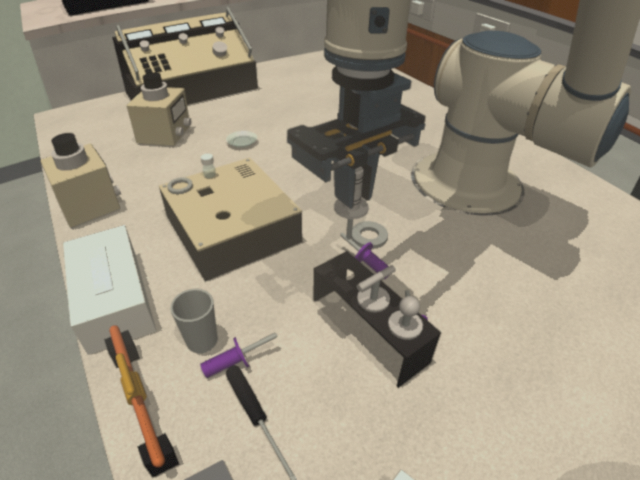

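>>> servo_tool(
  commands=[
    [0, -0.9, 0.33, 0, 0.002, 0, 1],
    [0, -0.9, 0.33, 0, 0, 0, 1],
    [0, -0.9, 0.33, 0, 0, 0, 1],
    [0, -0.9, 0.33, 0, 0, 0, 1],
    [0, -0.9, 0.33, 0, 0, 0, 1],
    [0, -0.9, 0.33, 0, 0, 0, 1],
    [0, -0.9, 0.33, 0, 0, 0, 1],
    [0, -0.9, 0.33, 0, 0, 0, 1],
    [0, -0.9, 0.33, 0, 0, 0, 1],
    [0, -0.9, 0.33, 0, 0, 0, 1],
    [0, -0.9, 0.33, 0, 0, 0, 1],
    [0, 0, 0, 0, 0, 0, 1],
  ],
)

```text
clock: 8.15
ee_pos: [0.618, -0.0655, 0.2329]
tcp_rot: [2.989, 1.557, 3.082]
wrist_force: [0.5, -0.2, -2.1]
gripper_width: 0.0253
```

```bash
python3 - <<'E'
from h import *
need([.624,-.0745,.18],np.radians(5.25))
E
```

```text
t 8.15 p [ 0.618  -0.0655  0.2329] shift [ 2.11 -0.39  0.24] turn [ 0.0004 -0.0044 -0.0007] F [ 0.47 -0.16 -2.08] w 0.0253
```

>>> servo_tool(
  commands=[
    [0.7, -0.39, 0.24, 0, -0.0044, -0.0007, 1],
    [0.7, 0, 0, 0, 0, 0, 1],
    [0.6, 0, 0, 0, 0, 0, 1],
    [0, 0, 0, 0, 0, 0, 1],
  ],
)

```text
clock: 8.65
ee_pos: [0.6251, -0.0748, 0.1816]
tcp_rot: [0.458, 1.57, 0.551]
wrist_force: [-0.5, -0.7, -1.2]
gripper_width: 0.0256
```

```bash
python3 - <<'E'
from h import *
need([.624,-.0745,.18],np.radians(5.25))
ims=[manip.read_camera(c) for c in ("scene","wrist","top")]
a=cv2.resize(ims[0][130:280,130:330],(400,300)); b=cv2.resize(ims[1],(400,300)); c=cv2.resize(ims[2][90:270,300:540],(400,300))
cv2.imwrite("pics/m4.png",np.vstack([np.hstack([a,b]),np.hstack([c,c])])[:,:,::-1])
print(proj("scene",(.624,-.0745,.085)))
E
```

```text
t 8.65 p [ 0.6251 -0.0748  0.1816] shift [ 0.06  0.02 -0.04] turn [ 0.0004  0.0003 -0.0001] F [-0.47 -0.7  -1.24] w 0.0256
[223.09055533 214.78508524]
```

View pics/m4.png

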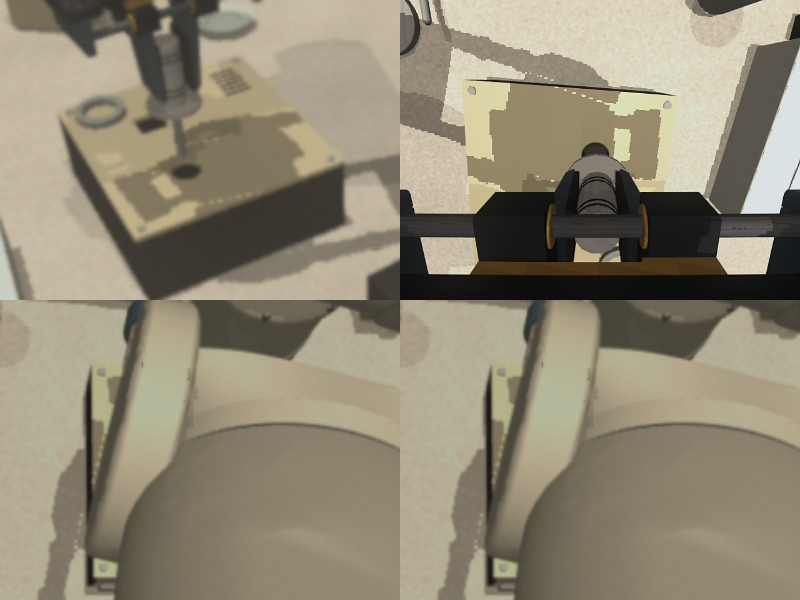

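```bash
python3 - <<'E'
from h import *
print(proj("scene",(.625,-.075,.102)),proj("scene",(.625,-.075,.085)),onz("scene",(220,208.5),.102))
E
```

```text
[221.40659642 207.95619447] [222.52285011 214.81086049] [ 0.62802216 -0.07478163  0.102     ]
```

>>> servo_tool(
  commands=[
    [0.5, 0, -0.08, 0, 0, 0, 1],
    [0.6, 0, 0, 0, 0, 0, 1],
    [0.6, 0, 0, 0, 0, 0, 1],
    [0.3, 0, 0, 0, 0, 0, 1],
    [0, 0, 0, 0, 0, 0, 1],
  ],
)

```text
clock: 9.43
ee_pos: [0.6242, -0.0751, 0.1299]
tcp_rot: [-0.149, 1.567, -0.056]
wrist_force: [-0.5, 0.3, -0.5]
gripper_width: 0.0254
```

```bash
python3 - <<'E'
from h import *
need([.624,-.0745,.1095],np.radians(5.25))
im=manip.read_camera("scene"); cv2.imwrite("pics/s5.png",cv2.resize(im[130:280,130:330],(600,450))[:,:,::-1])
E
```

```text
t 9.425 p [ 0.6242 -0.0751  0.1299] shift [ 0.82  0.02 -0.01] turn [0.0005 0.0012 0.0002] F [-0.5   0.34 -0.49] w 0.0254
```

View pics/s5.png

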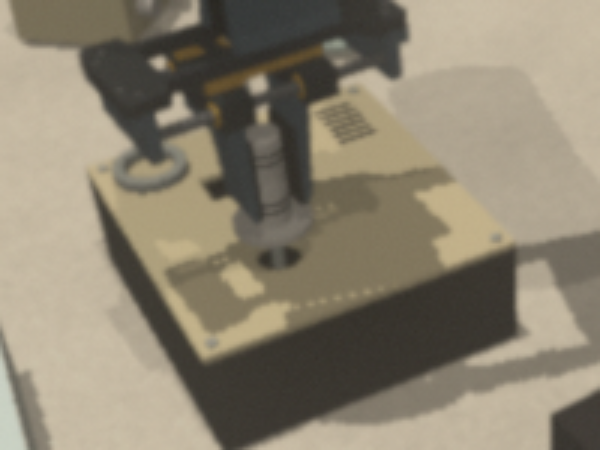

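Shank is in the hole with no side force. Pressing down slowly.

>>> servo_tool(
  commands=[
    [0.25, 0, 0, 0, 0, 0, 1],
    [0.2, 0, 0, 0, 0, 0, 1],
    [0.15, 0, 0, 0, 0, 0, 1],
    [0.12, 0, 0, 0, 0, 0, 1],
  ],
)

```text
clock: 9.98
ee_pos: [0.6251, -0.0753, 0.1126]
tcp_rot: [-0.218, 1.564, -0.125]
wrist_force: [-1.7, 0.5, 2.9]
gripper_width: 0.0256
```

```bash
python3 - <<'E'
from h import *
need([.624,-.0745,.1095],np.radians(5.25))
E
```

```text
t 9.975 p [ 0.6251 -0.0753  0.1126] shift [ 0.12  0.04 -0.04] turn [0.0005 0.002  0.0004] F [-1.74  0.54  2.95] w 0.0256
```

>>> servo_tool(
  commands=[
    [0.14, 0.02, -0.03, 0, 0, 0, 1],
    [0.08, 0, 0, 0, 0, 0, 1],
    [0, 0, 0, 0, 0, 0, 1],
    [0, 0, 0, 0, 0, 0, 1],
  ],
)

```text
clock: 10.48
ee_pos: [0.6249, -0.0751, 0.1072]
tcp_rot: [-0.261, 1.563, -0.168]
wrist_force: [-1.1, 0.2, 4.9]
gripper_width: 0.0252
```

```bash
python3 - <<'E'
from h import *
need([.624,-.0745,.1095],np.radians(5.25))
im=manip.read_camera("scene"); im2=manip.read_camera("top")
cv2.imwrite("pics/s6.png",np.vstack([cv2.resize(im[130:280,130:330],(400,300)),cv2.resize(im2[90:315,300:600],(400,300))])[:,:,::-1])
E
```

```text
t 10.475 p [ 0.6249 -0.0751  0.1072] shift [-0.09  0.03 -0.03] turn [0.0005 0.0024 0.0006] F [-1.15  0.22  4.86] w 0.0252
```

View pics/s6.png

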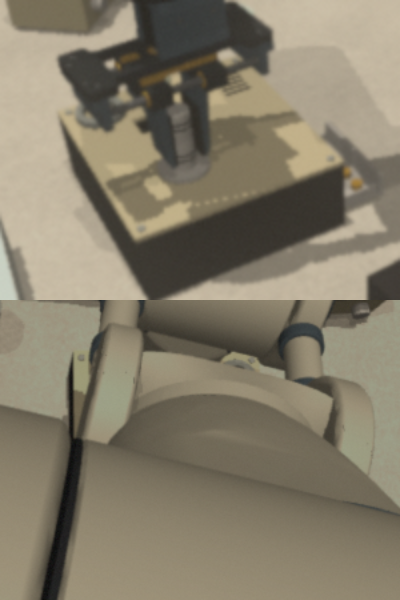

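>>> servo_tool(
  commands=[
    [0, 0, 0, 0, 0, 0, 1],
    [0, 0, 0, 0, 0, 0, 1],
    [0, 0, 0, 0, 0, 0, 1],
    [0, 0, 0, 0, 0, 0, 1],
  ],
)

```text
clock: 11.08
ee_pos: [0.6249, -0.0751, 0.1073]
tcp_rot: [-0.266, 1.563, -0.172]
wrist_force: [-1.7, -0.7, 3.5]
gripper_width: 0.0249
```

```bash
python3 - <<'E'
from h import *
need([.625,-.075,.23],np.radians(5.25))
im=manip.read_camera("scene")
cv2.imwrite("pics/s7.png",cv2.resize(im[130:280,180:380],(800,600))[:,:,::-1])
E
```

```text
t 11.075 p [ 0.6249 -0.0751  0.1073] shift [-4.91 -0.01  0.04] turn [0.0005 0.0024 0.0007] F [-1.7  -0.66  3.49] w 0.0249
```

View pics/s7.png

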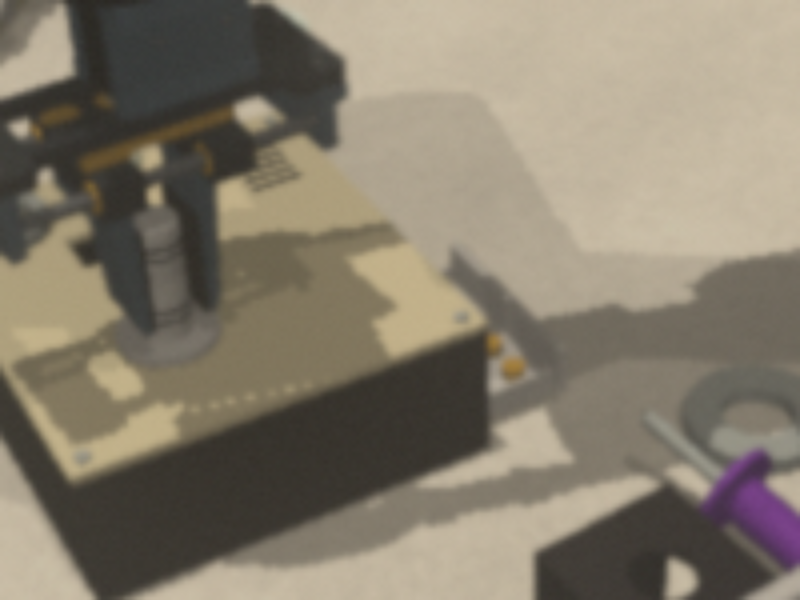

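>>> servo_tool(
  commands=[
    [-0.5, 0, 0, 0, 0.002, 0, 1],
    [-1, 0, 0, 0, 0, 0, 1],
    [-1, 0, 0, 0, 0, 0, 1],
    [-1, 0, 0, 0, 0, 0, 1],
    [-1, 0, 0, 0, 0, 0, 1],
    [-0.6, 0, 0, 0, 0, 0, 1],
  ],
)

```text
clock: 11.88
ee_pos: [0.6239, -0.0743, 0.2402]
tcp_rot: [-2.835, 1.568, -2.742]
wrist_force: [-0.2, 0.3, -1.3]
gripper_width: 0.0254
```

```bash
python3 - <<'E'
from h import *
need([.5055,.183,.235],np.radians(5.25))
E
```

```text
t 11.875 p [ 0.6239 -0.0743  0.2402] shift [ 0.21 10.69 -3.76] turn [ 0.0005 -0.0008  0.0002] F [-0.16  0.28 -1.33] w 0.0254
```

>>> servo_tool(
  commands=[
    [0, 0.9, -0.32, 0, 0, 0, 1],
    [0, 0.9, -0.32, 0, 0, 0, 1],
    [0, 0.9, -0.32, 0, 0, 0, 1],
    [0, 0.9, -0.32, 0, 0, 0, 1],
    [0, 0.9, -0.32, 0, 0, 0, 1],
    [0, 0.9, -0.32, 0, 0, 0, 1],
    [0, 0.9, -0.32, 0, 0, 0, 1],
    [0, 0.9, -0.32, 0, 0, 0, 1],
    [0, 0.9, -0.32, 0, 0, 0, 1],
    [0, 0.9, -0.32, 0, 0, 0, 1],
    [0, 0.9, -0.32, 0, 0, 0, 1],
    [0, 0, 0, 0, 0, 0, 1],
  ],
)

```text
clock: 13.38
ee_pos: [0.4965, 0.1833, 0.2359]
tcp_rot: [3.098, 1.557, -3.085]
wrist_force: [0.5, 1.2, -1.4]
gripper_width: 0.0252
```

```bash
python3 - <<'E'
from h import *
need([.5055,.183,.19],np.radians(5.25))
E
```

```text
t 13.375 p [0.4965 0.1833 0.2359] shift [ 1.83 -0.05  0.38] turn [ 0.0029 -0.0045 -0.0002] F [ 0.49  1.23 -1.36] w 0.0252
```

>>> servo_tool(
  commands=[
    [0.6, -0.08, 0.36, 0.003, -0.0045, 0, 1],
    [0.7, 0, 0, 0, 0, 0, 1],
    [0.4, 0, 0, 0, 0, 0, 1],
    [0, 0, 0, 0, 0, 0, 1],
  ],
)

```text
clock: 13.88
ee_pos: [0.5038, 0.1829, 0.1916]
tcp_rot: [-2.873, 1.57, -2.78]
wrist_force: [1.1, -0.1, 0.4]
gripper_width: 0.0251
```

```bash
python3 - <<'E'
from h import *
need([.505,.182,.1055],np.radians(5.25))
im=manip.read_camera("scene"); im2=manip.read_camera("wrist")
a=im[180:330,260:460]
cv2.imwrite("pics/s8.png",cv2.resize(a,(800,600),interpolation=cv2.INTER_CUBIC)[:,:,::-1])
cv2.imwrite("pics/w8.png",im2[:,:,::-1])
for z in (.085,.11): print(z,(proj("scene",(.505,.182,z))-[260,180])*4,(proj("scene",(.503,.179,z))-[260,180])*4)
E
```

```text
t 13.875 p [0.5038 0.1829 0.1916] shift [ 3.44 -0.04  0.04] turn [ 0.0004 -0.0002  0.0001] F [ 1.1  -0.11  0.38] w 0.0251
0.085 [345.32565893 373.39777588] [345.26277434 367.31383494]
0.11 [348.64436325 331.38988217] [348.56575694 325.31810089]
```

View pics/s8.png

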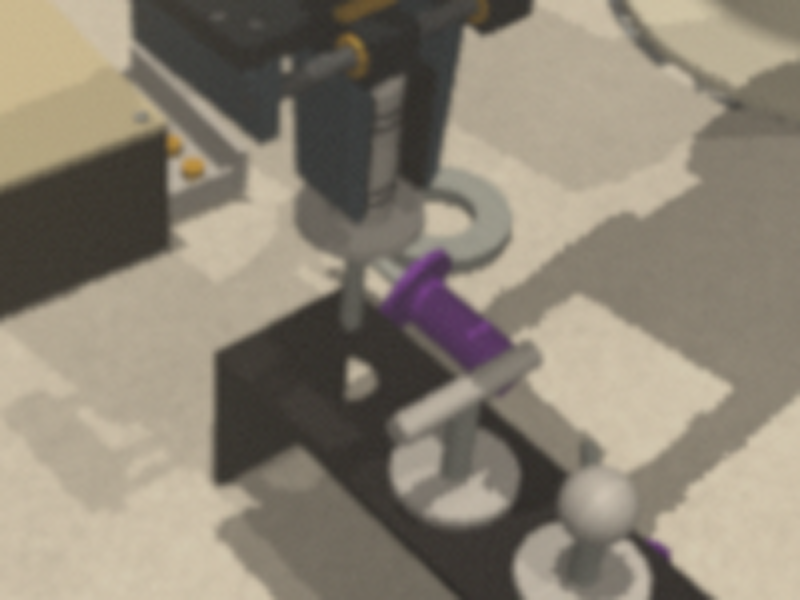

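View pics/w8.png

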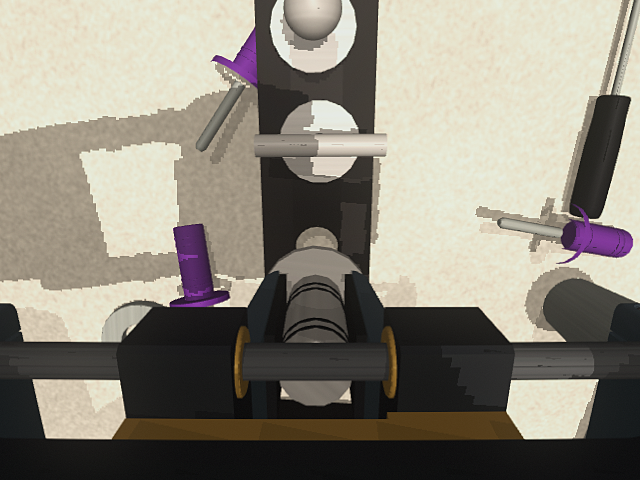

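>>> servo_tool(
  commands=[
    [0.6, -0.02, 0.04, 0, 0, 0, 1],
    [0.6, 0, 0, 0, 0, 0, 1],
    [0.5, 0, 0, 0, 0, 0, 1],
    [0, 0, 0, 0, 0, 0, 1],
  ],
)

```text
clock: 14.48
ee_pos: [0.5057, 0.1824, 0.1472]
tcp_rot: [0.071, 1.569, 0.163]
wrist_force: [0.1, -0.8, -1.2]
gripper_width: 0.0255
```

```bash
python3 - <<'E'
from h import *
need([.505,.182,.1055],np.radians(5.25))
im=manip.read_camera("scene")
cv2.imwrite("pics/s9.png",cv2.resize(im[180:330,260:460],(800,600),interpolation=cv2.INTER_CUBIC)[:,:,::-1])
E
```

```text
t 14.475 p [0.5057 0.1824 0.1472] shift [ 1.67 -0.01 -0.03] turn [ 0.0003  0.0004 -0.    ] F [ 0.07 -0.81 -1.16] w 0.0255
```

View pics/s9.png

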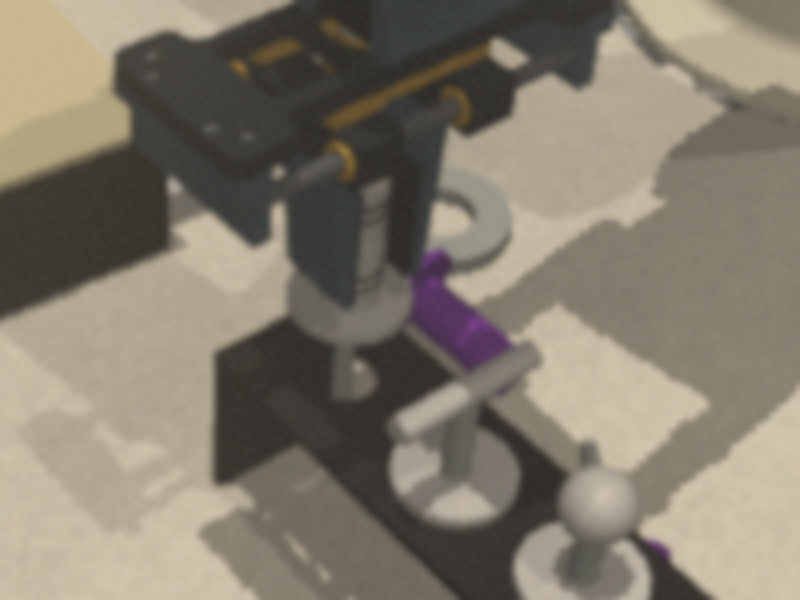

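>>> servo_tool(
  commands=[
    [0.5, 0, -0.03, 0, 0, 0, 1],
    [0.5, 0, 0, 0, 0, 0, 1],
    [0.3, 0, 0, 0, 0, 0, 1],
    [0.15, 0, 0, 0, 0, 0, 1],
    [0, 0, 0, 0, 0, 0, 1],
  ],
)

```text
clock: 15.15
ee_pos: [0.5056, 0.1826, 0.1093]
tcp_rot: [0.121, 1.568, 0.214]
wrist_force: [0.6, 0.4, -1.1]
gripper_width: 0.0253
```

```bash
python3 - <<'E'
from h import *
need([.505,.182,.1055],np.radians(5.25))
E
```

```text
t 15.15 p [0.5056 0.1826 0.1093] shift [ 0.15 -0.02 -0.03] turn [ 0.0003  0.0009 -0.0001] F [ 0.57  0.42 -1.11] w 0.0253
```

>>> servo_tool(
  commands=[
    [0.1, 0, 0, 0, 0, 0, 1],
    [0.06, 0, 0, 0, 0, 0, 1],
    [0, 0, 0, 0, 0, 0, 1],
  ],
)

```text
clock: 15.52
ee_pos: [0.5061, 0.1827, 0.1056]
tcp_rot: [0.126, 1.567, 0.219]
wrist_force: [-0.3, 0.2, -1.5]
gripper_width: 0.0255
```

```bash
python3 - <<'E'
from h import *
need([.505,.182,.1045],np.radians(5.25))
im=manip.read_camera("scene")
cv2.imwrite("pics/s10.png",cv2.resize(im[180:330,260:460],(800,600),interpolation=cv2.INTER_CUBIC)[:,:,::-1])
E
```

```text
t 15.525 p [0.5061 0.1827 0.1056] shift [ 0.04 -0.02 -0.05] turn [ 0.0004  0.0013 -0.0002] F [-0.25  0.23 -1.46] w 0.0255
```

View pics/s10.png

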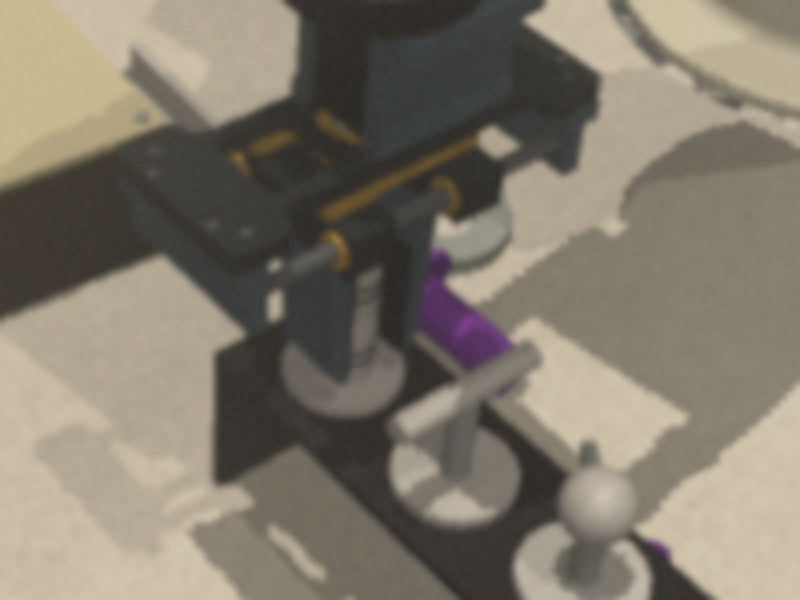

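Flange is just above the plate; lower the last millimetre and open.

>>> servo_tool(
  commands=[
    [0.05, 0, 0, 0, 0, 0, 1],
    [0, 0, 0, 0, 0, 0, 1],
    [0, 0, 0, 0, 0, 0, 0],
    [0, 0, 0, 0, 0, 0, -1],
    [0, 0, 0, 0, 0, 0, -1],
    [0, 0, 0, 0, 0, 0, -1],
    [0, 0, 0, 0, 0, 0, -1],
    [0, 0, 0, 0, 0, 0, -1],
  ],
)

```text
clock: 16.58
ee_pos: [0.5064, 0.1828, 0.1046]
tcp_rot: [0.126, 1.566, 0.219]
wrist_force: [0.0, 0.5, 0.7]
gripper_width: 0.0825
```

```bash
python3 - <<'E'
from h import *
need([.505,.182,.1045],np.radians(5.25))
im=manip.read_camera("wrist")
cv2.imwrite("pics/w11.png",im[:,:,::-1])
E
```

```text
t 16.575 p [0.5064 0.1828 0.1046] shift [ 0.01 -0.03 -0.06] turn [ 0.0004  0.0015 -0.0002] F [0.05 0.53 0.69] w 0.0825
```

View pics/w11.png

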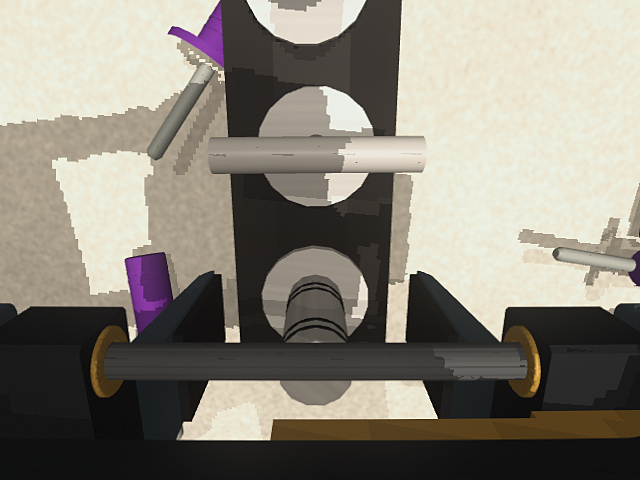

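Pin stands free, same place as at the grasp. Retreat straight up.

>>> servo_tool(
  commands=[
    [-0.6, 0, 0, 0, 0, 0, -1],
    [-1, 0, 0, 0, 0, 0, -1],
    [-1, 0, 0, 0, 0, 0, -1],
    [-1, 0, 0, 0, 0, 0, -1],
    [-1, 0, 0, 0, 0, 0, -1],
    [-1, 1, 0, 0, 0, 0, -1],
    [0, 1, -1, 0, 0, 0, -1],
    [0, 1, -1, 0, 0, 0, -1],
    [0, 1, -1, 0, 0, 0, -1],
    [0, 1, -1, 0, 0, 0, -1],
    [0, 1, -1, 0, 0, 0, -1],
    [0, 1, 0, 0, 0, 0, -1],
  ],
)

```text
clock: 18.12
ee_pos: [0.3613, 0.3487, 0.2612]
tcp_rot: [0.277, 1.556, 0.367]
wrist_force: [0.8, -0.6, -0.2]
gripper_width: 0.0911
```

>>> servo_tool(
  commands=[
    [0, 1, 0, 0, 0, 0, -1],
    [0, 1, 0, 0, 0, 0, -1],
    [0, 1, 0, 0, 0, 0, -1],
    [0, 1, 0, 0, 0, 0, -1],
    [0, 1, 0, 0, 0, 0, -1],
    [0, 1, 0, 0, 0, 0, -1],
    [0, 1, 0, 0, 0, 0, -1],
    [0, 0, 0, 0, 0, 0, -1],
    [0, 0, 0, 0, 0, 0, -1],
  ],
)

```text
clock: 19.25
ee_pos: [0.343, 0.5292, 0.2721]
tcp_rot: [0.411, 1.55, 0.503]
wrist_force: [0.1, 0.1, -0.1]
gripper_width: 0.0914
```

```bash
python3 - <<'E'
from h import *
need([.505,.182,.1045],np.radians(5.25))
im=manip.read_camera("scene");print([(p["confidence"],p["xyz"]) for p in manip.place_of("scene","pin_handle")])
t=manip.read_camera("top");print([(p["confidence"],p["xyz"]) for p in manip.place_of("top","pin_handle")])
cv2.imwrite("pics/f.png",np.vstack([cv2.resize(im[150:330,220:460],(800,600),interpolation=cv2.INTER_CUBIC)[::2,::2],cv2.resize(t[100:400,120:520],(400,300))])[:,:,::-1])
print(onz("top",(370,263),.05))
cv2.imwrite("pics/ft.png",t[:,:,::-1])
E
```

```text
t 19.25 p [0.343  0.5292 0.2721] shift [  6.68 -14.48   5.05] turn [ 0.0002  0.0062 -0.0027] F [ 0.09  0.08 -0.1 ] w 0.0914
[(0.79, [0.5024, 0.1842, 0.1216]), (0.71, [0.7436, 0.1928, 0.0172]), (0.61, [0.4016, 0.1362, 0.0197])]
[(0.97, [0.5097, 0.1796, 0.1207]), (0.96, [0.7475, 0.1883, 0.022]), (0.88, [0.456, 0.3188, 0.0169]), (0.69, [0.4047, 0.1353, 0.0188])]
[ 0.47515361 -0.03421976  0.05      ]
```

View pics/f.png

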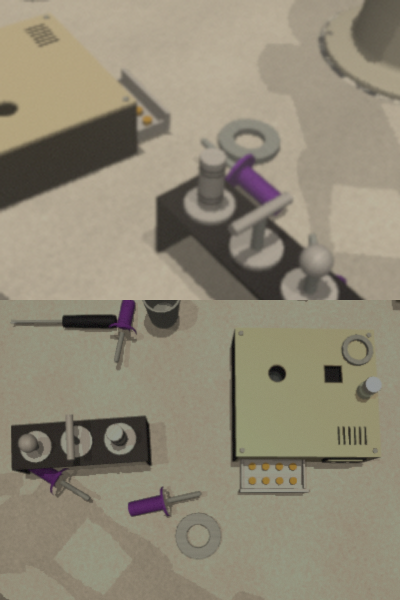

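View pics/ft.png

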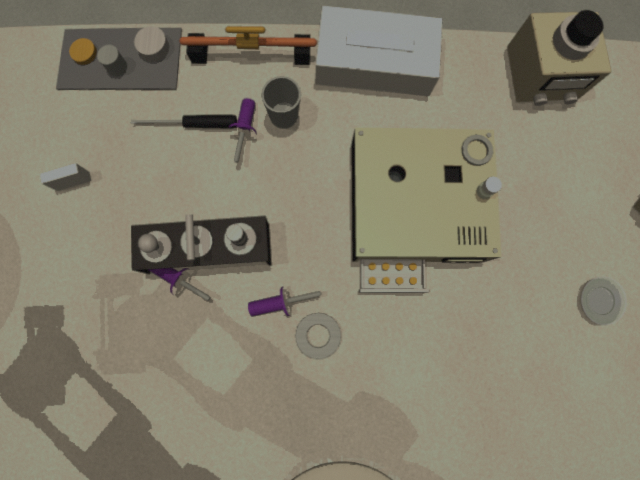

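```bash
python3 -c "
from h import *
print(onz('top',(392,291),.04),onz('top',(392,258),.085))
print(manip.close_job())"
```

```text
[ 0.4290966  -0.07332951  0.04      ] [ 0.48062294 -0.06607266  0.085     ]
the job is handed in; nothing more can be done
None
```

I pushed the release pin through the round hole until the catch let go, put it back in its own stand hole, let go, retreated and handed the job in. The clock stood at about 19.4 s; handing in gave no verdict.

**Tray:** The camera pictures showed it sprung out while the pin was still in the hole. The final picture puts its front about 50 mm out from the loader's front face.

**Pin:** It stands upright in the -y end hole. The networks place its handle centre at (0.502, 0.184, 0.122) from the scene camera and (0.510, 0.180, 0.121) from the top camera. At the start I had it at about (0.505, 0.183, 0.122). The two final readings differ by about 8 mm from each other, but both are well inside 25 mm.

**Robot:** It ended clear of everything with the gripper open and wrist force about 0. The highest upward push in the wrist readings, taken at the end of each move, was about 5 N, during the press.

**Disagreement:** The three purple look-alikes stood upright in the first pictures but were lying on the table by the time the gripper was over the stand. I did not see them fall, and no wrist reading showed contact, so they probably tipped by themselves. They are still on the work surface.

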